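# Seat the notched clamp-jaw blank in the boring jig and close the ganged toggle clamps

### The job

Load the notched maple blank into the boring jig on the bench: lower it into the channel until it sits flat on the jig's base, with the jig's steel key in its notch. The key may have been left in either of its two slots, so look or feel for it: if the blank rides up on the key, turn it end for end. Then press the long clamp bar near its middle, all the way down and level, so that both toggle clamps close on the blank, and leave the other things on the bench where they are.

Things in the scene. Friction and masses are not known exactly. Their poses are not given: they have to be found in the camera images.
- blank_center (a point): Centre of the maple blank: a loose plain stick 170 mm long (its y), 42 wide (its x), 45 high, 0.17 to 0.27 kg, already the right way up. A notch 22 mm wide, 12 deep runs down the full height of its +x side, its middle 55 mm from centre towards the +y end. Grip across the 42 mm.
- jig_seat (a point): Centre of the channel floor of the fixed boring jig, 18 mm above the bench. Channel along y, 48 mm wide; x points away from the clamps. Seated, the blank's centre is 22.5 mm above this point, its long side along y, and its x along this x (key at slot_a) or opposite (key at slot_b). The wrong way round it stops on the key about 23 mm too high.
- jig: The whole jig, axes as jig_seat, origin 18 mm below it on the bench. Plywood base x -135 to +65 mm, y +-135 mm. Four aluminium fence blocks, two each side of the channel, 24 mm high above its floor, at 32 to 82 mm either side of the middle: the middle 64 mm is open on both sides for fingers. Their top 8 mm is bevelled 6 mm outwards as a lead-in.
- slot_a (a point): First of two places for the steel key: in the +x fence, 55 mm towards +y of jig_seat. The point is at the fence's top. The key is 12 mm wide, stands 10.5 mm out into the channel, its pointed top 23 mm above the floor. Which of slot_a and slot_b holds it differs each time and is not reported: see it from above or feel it. A small black screw marks the empty slot.
- slot_b (a point): Second place for the same key: in the -x fence (clamp side), 55 mm towards -y of jig_seat, at the fence's top.
- tip_left (a point): Rubber tip of the +y clamp arm, 66 mm towards +y of the channel's middle (the other is at -66 mm). Open, the arms (16 mm wide) stand upright beside the channel about 70 mm from its middle, up to 170 mm above the bench, the tips leaning in to 45 to 60 mm from it; lift the blank over or past them before turning it.
- bar_mid (a point): Middle of the top of the clamp bar: dark wood, 200 mm long (its y, parallel to the channel), 28 wide, 16 thick, on the two clamp handles, on the jig's -x side. It swings on an 85 mm radius about handle_axis. Top about 125 mm above the bench when open, 62 mm when closed. Needs 6 to 10 N at the middle; 20 N within 20 mm of the middle does no harm, 20 N at 60 mm off racks it.
- handle_axis (a point): Middle of the fixed pivot line of the handles, along its y, parallel to the channel, 75 mm above the bench. From here to the bar is 85 mm, rising 0.55 rad above level when open and falling 0.25 rad below level when closed.
- handles (a joint): Swing of both clamp handles with the bar, rad: 0 open (bar up), 0.8 closed (bar fully down, clamp tips on the blank). Starts between 0 and 0.08; it has friction, no spring, and stays where left. The clamp arms follow it, so an unseated blank stops the bar short.
- bar (a joint): Racking of the bar, rad: 0 level, positive when its +y end is higher; 0.05 is 10 mm between its ends. Its play is springy (16 N m/rad) after 0.25 N m of friction.
- offcut: Shorter maple stick without a notch, 105 x 42 x 45 mm, loose: not the blank, leave alone. Origin under its middle.
- glue: White glue bottle, 62 mm across, 175 mm tall, standing; leave alone. Origin at its foot.
- sanding_block: Cork sanding block 65 x 110 x 34 mm lying between the blank and the jig, nearer the robot; leave alone. Origin under its middle.
- handscrew: Finished wooden handscrew clamp lying on the bench, about 200 x 320 x 36 mm with its handles; leave alone. Origin under its middle.
- wax_tin: Round tin of wax, 90 mm across, 55 mm tall; leave alone. Origin under its middle.
Things that resemble listed ones, but are neither listed nor needed, are in the scene too. Leave any blue look-alike of the part that bears blank_center alone.

How it is judged (in metres and radians):
On the way:
1. the blank sits flat on the jig's base in the channel, the key in its notch, with the clamps still open (z of blank_center in the frame of jig_seat between 0.02 and 0.0255 m and x of blank_center in the frame of jig_seat between -0.006 and 0.006 m and y of blank_center in the frame of jig_seat between -0.008 and 0.008 m and angle between blank_center's own z axis and vertical below 0.05 rad and value of joint handles below 0.5 rad), for 0.2 s.
At the end, for the whole second after the job is handed in: The blank lies flat in the channel (its centre within 3 mm of its seated height, within 6 mm across and 8 mm along the channel, tilted less than 0.05 rad), the handles are closed beyond 0.75 rad and the bar is level within 0.05 rad (10 mm between its ends) (z of blank_center in the frame of jig_seat between 0.02 and 0.0255 m and x of blank_center in the frame of jig_seat between -0.006 and 0.006 m and y of blank_center in the frame of jig_seat between -0.008 and 0.008 m and angle between blank_center's own z axis and vertical below 0.05 rad and angle between the y axis of blank_center and the y axis of jig_seat, either way round below 0.06 rad and value of joint handles above 0.75 rad and value of joint bar between -0.05 and 0.05 rad); the robot touches nothing.
It fails at once if the clamp bar is racked: one end more than 10 mm lower than the other (value of joint bar above 0.05 rad or value of joint bar below -0.05 rad).
It fails at once if a bystander on the bench is pushed more than 30 mm (distance of any of offcut, glue, sanding_block, handscrew, wax_tin from where it was at the start of the episode above 0.03 m).
It also fails if it takes over 67 s, if anything falls off the work surface, if the arm or the gripper's body presses on something with over 40 N, if the wrist force passes 120 N, or if a joint passes its speed limit or range.

### The arm

A 6-joint arm with a two-finger parallel gripper is mounted at the origin on the work surface. World frame = base frame: x ahead of the robot, y to its left, z up, the work surface at z = 0. Lengths are in mm, angles in degrees, forces in N, time in s.
With the tool pointing down it reaches from about 250 to 850 mm from the base axis. Payload 12.5 kg.
Tool frame: the origin (TCP) lies at the centre of the arm's flange, where the gripper is bolted on; the fingertips stand 186 mm ahead of it and the grasp point (between the pads) lies 167 mm ahead of it; x points along the fingers, y is the direction in which the jaws open and shut, and the axes are right-handed (so a half turn about x gives the same grasp; the last joint's range is limited). The gripper opens to 93 mm and grips with 3 to 60 N. Pads are 15 mm wide; open, the fingers measure 128 mm over their backs; the gripper's body (75 mm by 188 mm) begins 65 mm behind the grasp point.
Start: joints at [64.08, 20.094, 94.641, -0, 65.266, -4.847], TCP at [197.728, 513.215, 404.733] pointing down, gripper open.
Joint ranges: [-157.81, 157.81], [-45, 120.19], [0.68, 151.7], [-89.99, 269.99], [4.06, 180], [-164.3, 164.3]. Speed limits (degrees/s): [127.2, 127.2, 159.86, 180, 180, 180].

### API

Orientations are given as [roll, pitch, yaw] about the fixed x, y, z axes, in that order (R = Rz(yaw) Ry(pitch) Rx(roll)).
In Python, from workcell import telemetry, imaging, order gives the robot as it stands.
- The arm moves only by the shell command python3 -m creep 'ROWS'. ROWS is JSON, a list of rows, each a list of 5 numbers: the opening in per cent of the stroke, from 0 (shut) to 100 (fully open), then the shift along the tool's x, y, z in m, then the turn about the tool's x in rad. A call has 1 to 5 rows; each row is the pose to reach, as a shift and turn from the pose commanded when the call began, along the tool's axes at that moment; what a row does not reach only later rows make up. A row lasts 1/12 s, in which the tool goes at most 41.7 mm and 7.16 degrees, less where a joint would pass 70% of its speed; a pose out of reach is approached as far as the arm can. A call with a gripper value outside its range is refused whole. The fingers move at their own pace and stop on an object; the grip force is fixed at half the most. Time passes only in rows, so rows that repeat a pose let the fingers close. It gives the time, the measured TCP pose, the force and the opening at its end, in the units of the state.
- telemetry.observe(): the state, without advancing time (a new reading comes with each control period).
- imaging.get_image(name): name is "side" or "top"; returns the picture (420x560x3 uint8, red, green, blue); there is no depth.
- imaging.camera_model(name): a dict with "K" (3x3 intrinsics, pixels), "k1" (the pictures are not rectified: a ray, as slopes to the right and down, at radius r is drawn at 1 + k1 r^2 times it, then the intrinsics apply), "cam_to_world" (4x4, takes a point from camera to world coordinates). Camera axes: x right, y up, looking along -z (the intrinsics and any distortion apply to the point x, -y, -z); pixel columns grow to the right and rows downward; lengths in mm; the calibration is good to about 2 mm. A picture is of the moment at which its call begins. camera_model takes no time and is no camera call.
- order.hand_in(): hands the job in, once; it reports no verdict.
Trained networks look in the newest picture that a camera, given by its name, has taken for a name from the list of things; names that differ only in an ending like _2 or _b are one class to them, and where a whole thing is asked for, a point or a joint stands for the part that bears it (a point fixed in the world has none). Each returns a list of dicts, best first, with "confidence" (0 to 1); they miss things now and then, are a little off and sometimes report something else, mostly with a low value. They report only what shows in the picture. A call takes as long as a camera call. They do not tell look-alikes from the thing itself.
- imaging.regions_of(thing, camera): "pixels" (420x560 bool, what is visible of it) and "box" ([left, top, width, height] in pixels, round what is visible of it).
- imaging.place_of(thing, camera): "position" ([column, row] in pixels: a listed point, or the origin of a listed thing).
The state is a dict: "time_s": time; "qpos": joint angles; "qd": joint speeds; "effort": joint torques, N m; "tool_pos": TCP position; "ee_rot": TCP orientation; "contact_force": force on the tool from outside, world axes, zero at the start; "moment": the same for the moment, N m; "opening": finger opening in mm.
Only numpy, scipy, OpenCV 4.12 (cv2) and the standard library are available. Lean on these libraries where they do the work, as an engineer would, in place of code of your own. Each camera call takes 0.05 s, during which the arm holds its last target. There are 200 camera calls.

## Working session

There is one attempt and no reset: what is moved stays moved. The work goes in short steps, Python scripts to look and compute and a shell command to move; the robot and the scene stay as the last step left them, time stands still between calls to the robot, and variables do not carry over. Pictures are saved under pics/ and viewed, about 8 in all and at most 12, crops included, and the job is handed in when it is done.

```bash
mkdir -p pics; ls; cat > h.py <<'E'
import numpy as np, cv2
from workcell import telemetry, imaging, order
def ray(cam,px):
    m=imaging.camera_model(cam);K=np.array(m["K"]);T=np.array(m["cam_to_world"]);k=m["k1"]
    d=np.array([(px[0]-K[0,2])/K[0,0],(px[1]-K[1,2])/K[1,1]]);u=d.copy()
    for _ in range(30): u=d/(1+k*(u@u))
    return T[:3,3],T[:3,:3]@np.array([u[0],-u[1],-1.])
def at(cam,px,z):
    o,v=ray(cam,px); return o+v*(z-o[2])/v[2]
def proj(cam,p):
    m=imaging.camera_model(cam);K=np.array(m["K"]);T=np.array(m["cam_to_world"])
    c=T[:3,:3].T@(np.array(p,float)-T[:3,3]);u=np.array([c[0],-c[1]])/-c[2]
    u=u*(1+m["k1"]*(u@u)); return K[:2,:2]@u+K[:2,2]
def tri(a,b):
    o1,v1=ray("top",a);o2,v2=ray("side",b)
    s=np.linalg.lstsq(np.c_[v1,-v2],o2-o1,rcond=None)[0];p,q=o1+v1*s[0],o2+v2*s[1]
    return (p+q)/2,np.linalg.norm(p-q)
def save(cam,name,box=None,s=1):
    im=imaging.get_image(cam)[:,:,::-1]
    if box: im=im[box[1]:box[3],box[0]:box[2]]
    cv2.imwrite("pics/"+name,cv2.resize(im,None,fx=s,fy=s,interpolation=cv2.INTER_CUBIC))
E
python3 - <<'E'
from h import *
np.set_printoptions(precision=1,suppress=True)
save("top","t0.png");save("side","s0.png")
for c in("top","side"):
    m=imaging.camera_model(c);print(c,np.array(m["cam_to_world"]),m["K"][0][0],m["k1"])
    for t in("blank_center","jig_seat","slot_a","slot_b","tip_left","bar_mid","handle_axis"):
        print(t,[(np.round(r["position"],1).tolist(),round(r["confidence"],2)) for r in imaging.place_of(t,c)][:4])
print(telemetry.observe())
E
```

```text
pics
top [[   0.     1.    -0.1  233.4]
 [  -1.     0.     0.    29.3]
 [   0.     0.1    1.  1697.9]
 [   0.     0.     0.     1. ]] 470.357541140247 -0.019863367897630973
blank_center [([433.1, 235.5], 0.97), ([356.1, 280.3], 0.92), ([375.4, 221.0], 0.77), ([265.1, 249.7], 0.72)]
jig_seat [([256.6, 164.3], 0.66), ([355.8, 156.6], 0.58)]
slot_a [([251.0, 147.8], 0.62)]
slot_b [([251.0, 147.8], 0.62)]
tip_left [([232.3, 159.3], 0.64)]
bar_mid []
handle_axis [([240.9, 180.2], 0.93)]
side [[   1.     0.1   -0.   427.1]
 [  -0.1    0.8   -0.6 -791. ]
 [  -0.     0.6    0.8 1146.8]
 [   0.     0.     0.     1. ]] 476.8944807533971 -0.11110702436409328
blank_center [([222.9, 216.5], 0.95), ([187.7, 322.8], 0.89), ([273.0, 341.2], 0.74), ([306.7, 203.7], 0.44)]
jig_seat [([325.7, 205.1], 0.71)]
slot_a [([310.3, 205.9], 0.77), ([344.8, 187.3], 0.56), ([326.1, 205.0], 0.42)]
slot_b [([310.3, 205.9], 0.77), ([344.8, 187.3], 0.56), ([326.1, 205.0], 0.42)]
tip_left [([326.3, 151.7], 0.54)]
bar_mid [([287.2, 157.6], 0.74)]
handle_axis [([302.3, 175.6], 0.86)]
{'time_s': 0.8, 'qpos': array([64.1, 20.1, 94.6,  0. , 65.3, -4.8]), 'qd': array([-0.1,  0. ,  0.1,  0.1, -0.1, -0.2]), 'effort': array([ -0. , -49.7, -28.5,   0.1,   0. ,   0. ]), 'tool_pos': array([197.7, 513.2, 404.7]), 'ee_rot': array([88.3, 90. , 67.2]), 'contact_force': array([0.2, 0.5, 0.6]), 'moment': array([-0.,  0., -0.]), 'opening': 92.93213327241267}
```

View pics/t0.png

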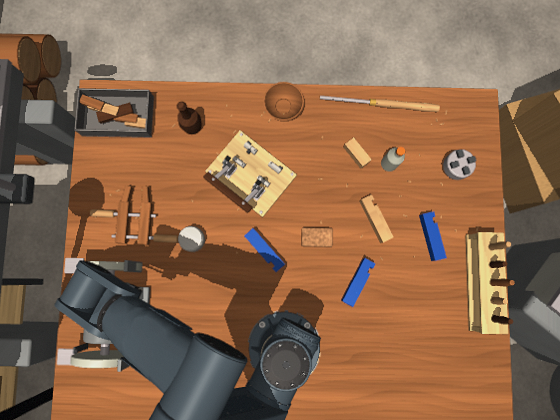

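View pics/s0.png

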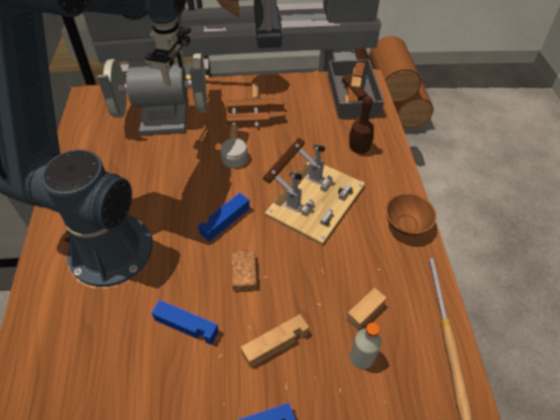

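The top view shows the natural-maple notched stick at (377,219); its blue look-alikes are at (265,250), (357,281) and (433,236). The short offcut is at (357,152), and the jig is at (250,172) with its clamps to the lower left. In the side view the blank is at (275,340) and the jig at (316,200). I'll enlarge both to confirm.

```bash
python3 - <<'E'
from h import *
T=imaging.get_image("top")[:,:,::-1];S=imaging.get_image("side")[:,:,::-1]
f=lambda i,x,y,w,h:cv2.resize(i[y:y+h,x:x+w],(400,300),interpolation=cv2.INTER_CUBIC)
cv2.imwrite("pics/c0.png",np.vstack([np.hstack([f(T,200,127,100,95) if 0 else f(T,195,125,120,90),f(S,255,130,120,90+30) if 0 else f(S,255,135,140,105)]),np.hstack([f(T,340,180,80,60),f(S,225,300,100,75)])]))
np.set_printoptions(precision=1,suppress=True)
for t in ("blank_center","offcut","sanding_block","glue","jig"):
  for c in("top","side"):
    for r in imaging.regions_of(t,c)[:4]:
        p=r["pixels"].astype(np.uint8)
        cs=max(cv2.findContours(p,0,2)[0],key=cv2.contourArea)
        print(t,c,round(r["confidence"],2),r["box"],cv2.minAreaRect(cs))
for px,z in (((377,219),45),((250,172),18)): print(at("top",px,z))
E
```

```text
blank_center top 0.87 [246.8, 228.8, 39.6, 43.5] ((263.98919677734375, 249.50953674316406), (47.9357795715332, 12.387250900268555), 48.5035285949707)
blank_center top 0.63 [361.0, 197.8, 31.1, 43.0] ((375.95318603515625, 218.78530883789062), (47.9912223815918, 15.380317687988281), 62.44719314575195)
blank_center top 0.63 [337.7, 257.4, 39.7, 48.6] ((357.5473327636719, 281.4662170410156), (13.98464584350586, 48.8682746887207), 27.89727020263672)
blank_center top 0.61 [417.8, 213.0, 28.0, 49.3] ((432.27947998046875, 235.64239501953125), (48.97806930541992, 16.990131378173828), 75.57923126220703)
blank_center side 0.97 [196.5, 193.8, 53.3, 47.8] ((223.54762268066406, 215.9600830078125), (20.73748779296875, 59.27067565917969), 50.042449951171875)
blank_center side 0.83 [238.6, 317.5, 70.7, 46.6] ((274.5384521484375, 340.1922912597656), (23.442562103271484, 71.44400024414062), 60.2551155090332)
blank_center side 0.77 [240.4, 403.4, 53.6, 16.6] ((267.0, 411.0), (54.0, 16.0), -0.0)
blank_center side 0.73 [151.4, 303.3, 66.5, 40.0] ((184.66188049316406, 322.2992858886719), (68.96627807617188
[... 745 characters left out ...]
3.50006103515625, 158.50001525878906), (18.384775161743164, 28.284271240234375), 45.0)
glue top 0.26 [206.6, 174.0, 44.3, 35.3] ((227.15853881835938, 191.4268341064453), (57.940467834472656, 8.277209281921387), 38.65980911254883)
glue side 0.91 [345.4, 326.0, 34.6, 42.3] ((366.4000244140625, 345.3000183105469), (27.51181411743164, 47.750389099121094), 18.434946060180664)
jig top 0.68 [205.0, 130.0, 91.3, 83.8] ((248.69515991210938, 174.75608825683594), (73.55784606933594, 60.90776824951172), 38.65980529785156)
jig side 0.84 [262.5, 139.0, 105.1, 102.4] ((307.1000061035156, 190.79998779296875), (88.3197250366211, 89.0213851928711), 37.87498474121094)
[ 454.6 -318.5   45. ]
[622.  138.8  18. ]
```

View pics/c0.png

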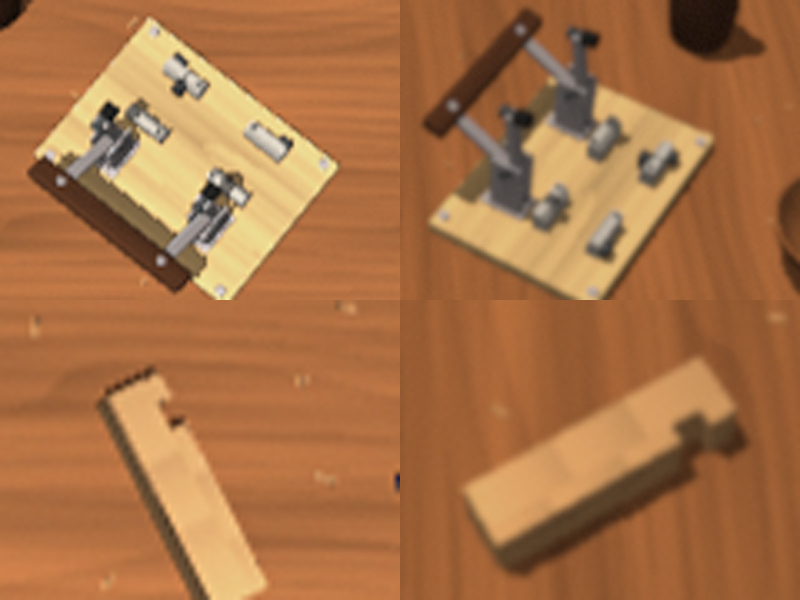

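The stick at top (377,219) and side (275,340) is natural wood with one edge notch near its upper end, so it is the blank. The jig axes are clear: +y points upper left in the top view, and slot_a is the upper-left far fence. Next I'll zoom in on the fences to find the key and fit the jig pose.

```bash
python3 - <<'E'
from h import *
def crop(c,n,x,y,w,h,s):
    a=np.mean([imaging.get_image(c)[:,:,::-1].astype(float) for _ in range(4)],0)
    i=cv2.resize(np.clip(a[y:y+h,x:x+w]*1.0,0,255).astype(np.uint8),None,fx=s,fy=s,interpolation=cv2.INTER_LANCZOS4)
    for k in range(0,w,10): cv2.putText(i,str(x+k),(k*s,10),0,.4,(0,0,255));cv2.line(i,(k*s,0),(k*s,4),(0,0,255))
    for k in range(0,h,10): cv2.putText(i,str(y+k),(0,k*s+4),0,.4,(0,0,255))
    cv2.imwrite("pics/"+n,i)
crop("top","t1.png",203,128,97,74,8);crop("side","s1.png",262,140,105,75+25-26,7)
crop("side","s1.png",290,160,78,72,8)
E
```

```text
(no output)
```

View pics/t1.png

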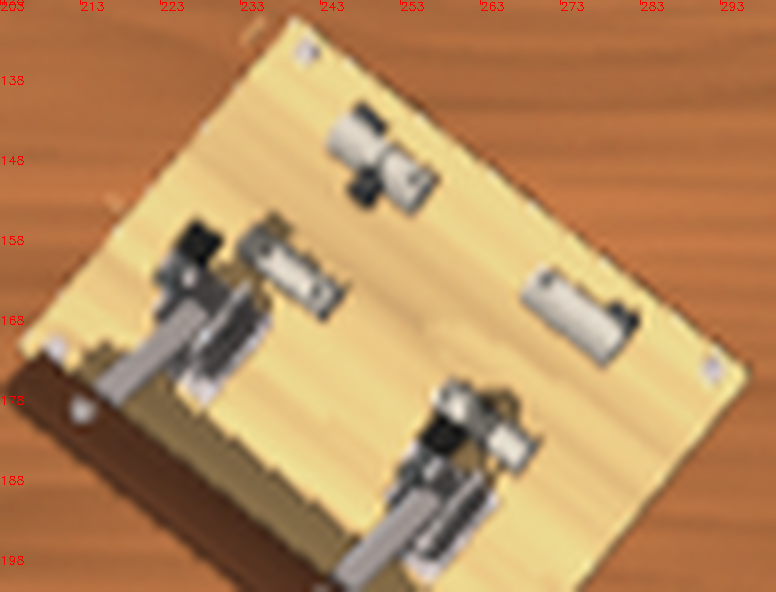

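View pics/s1.png

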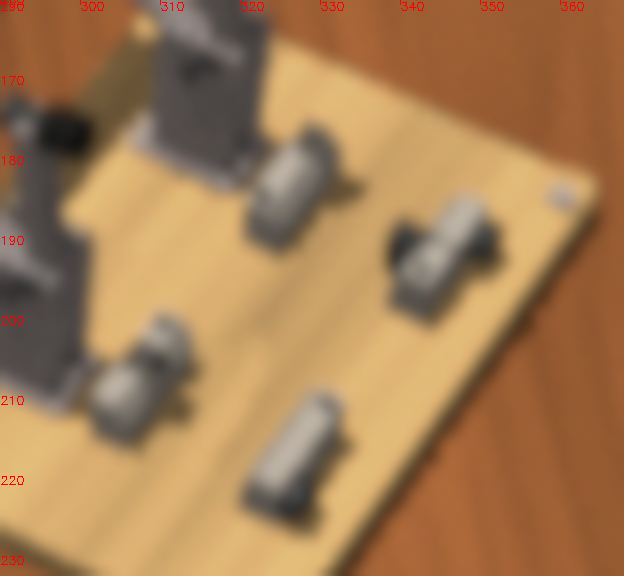

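The key is in slot_a: dark steel sticks out of the upper-left far fence into the channel at top (248.5,151.5) and side (340,191), and nothing sticks out at slot_b. So the blank's x goes along the jig's x. Next step is fitting both poses.

```bash
cat > fit.py <<'E'
from h import *
from scipy.optimize import least_squares,minimize
np.set_printoptions(precision=1,suppress=True)
def P(q,l):
    c,s=np.cos(q[2]),np.sin(q[2]); l=np.atleast_2d(l).astype(float)
    return np.c_[q[0]+c*l[:,0]-s*l[:,1],q[1]+s*l[:,0]+c*l[:,1],l[:,2]]
def pieces(z0=0): # blank: three boxes
    b=[(-21,21,-85,44),(-21,9,44,66),(-21,21,66,85)]
    return [np.array([[x,y,z] for x in r[:2] for y in r[2:] for z in (z0,z0+45)]) for r in b]
def render(cam,q,z0=0):
    m=np.zeros((1680,2240),np.uint8)
    for b in pieces(z0):
        p=np.array([proj(cam,w) for w in P(q,b)])*4+1.5
        cv2.fillConvexPoly(m,cv2.convexHull(np.round(p).astype(np.int32)),255)
    return cv2.resize(m,(560,420),interpolation=cv2.INTER_AREA)/255.
def blankmask(cam,near):
    for r in imaging.regions_of("blank_center",cam):
        b=r["box"]
        if np.hypot(b[0]+b[2]/2-near[0],b[1]+b[3]/2-near[1])<15: return r["pixels"].astype(float)
def fitblank(masks,q0,z0=0):
    c=lambda q:sum(np.abs(render(k,[q[0],q[1],q[2]/100],z0)-m).sum() for k,m in masks.items())
    q=np.array([q0[0],q0[1],q0[2]*100])
    r=minimize(c,q,method="Nelder-Mead",options=dict(initial_simplex=q+np.array([[0,0,0],[8,0,0],[0,8,0],[0,0,8]]),xatol=.1,fatol=.1))
    return r.x*[1,1,.01],r.fun
E
python3 - <<'E'
from fit import *
L=[([65,135,18],"top",(239.6,130.1),1),([65,-135,18],"top",(296.75,174.6),1),([-135,135,18],"top",(205.25,171.5),.5),
 ([0,0,42],"top",(257.5,164.5),2),([65,135,18],"side",(364.75,182.75),.7),([0,0,18],"side",(325.7,205.1),.5)]
f=lambda q:np.concatenate([(proj(c,P(q,l)[0])-u)*w for l,c,u,w in L])
r=least_squares(f,[610,110,-.67]);print("jig",r.x,np.degrees(r.x[2]),r.fun)
for t,l in(("bar_mid",None),):
    pass
M={c:blankmask(c,n) for c,n in(("top",(376,219)),("side",(274,340)))}
for k in ({"top":M["top"]},{"side":M["side"]},M):
    q,e=fitblank(k,[455,-318,-1.09]);print("blank",q,np.degrees(q[2]),e,sum(m.sum() for m in k.values()))
print("net",tri((375.4,221.0),(273,341.2)))
q,e=fitblank(M,[455,-318,-1.09])
im=[]
for c in("top","side"):
    i=cv2.resize(imaging.get_image(c)[:,:,::-1],None,fx=5,fy=5,interpolation=cv2.INTER_CUBIC)
    dr=lambda p,col:cv2.circle(i,tuple(int(v) for v in np.round(np.array(p)*5+2)),3,col,-1)
    for b in pieces():
        for w in P(q,b):
            if w[2]>1: dr(proj(c,w),(0,255,255))
    for sx in(-1,1):
        for y in(-82,-32,32,82): dr(proj(c,P(r.x,[sx*30,y,42])[0]),(0,0,255))
        dr(proj(c,P(r.x,[65,sx*135,18])[0]),(0,0,255))
    dr(proj(c,P(r.x,[13.5,55,41])[0]),(255,0,0))
    for b in ([(230,130),(330,185)] if c=="top" else [(295,155),(225,300)]):
        x,y=[(v) for v in b]
        im.append(i[y*5:y*5+300,x*5:x*5+400])
cv2.imwrite("pics/o0.png",np.vstack([np.hstack([im[0],im[2]]),np.hstack([im[1],im[3]])]))
E
```

```text
jig [645.8 111.6  -0.7] -37.350469062552946 [ 0.7  0.2  0.8  0.1  0.2  0.  -0.3 -0.6 -0.8 -0.  -0.4 -1.5]
blank [ 459.7 -318.6   -1.1] -62.6073362442628 56.20392156862745 719.0
blank [ 457.2 -321.8   -1.1] -63.77540425756519 98.73333333333333 1496.0Traceback (most recent call last):
  File "<stdin>", line 10, in <module>
  File "fit.py", line 23, in fitblank
    r=minimize(c,q,method="Nelder-Mead",options=dict(initial_simplex=q+np.array([[0,0,0],[8,0,0],[0,8,0],[0,0,8]]),xatol=.1,fatol=.1))
    res = _minimize_neldermead(fun, x0, args, callback, bounds=bounds,
                               **options)
    fsim[k] = func(sim[k])
              ~~~~^^^^^^^^
    fx = function(np.copy(x), *(wrapper_args + args))
  File "fit.py", line 21, in <lambda>
    c=lambda q:sum(np.abs(render(k,[q[0],q[1],q[2]/100],z0)-m).sum() for k,m in masks.items())
               ~~~^^^^^^^^^^^^^^^^^^^^^^^^^^^^^^^^^^^^^^^^^^^^^^^^^^^^^^^^^^^^^^^^^^^^^^^^^^^^
  File "fit.py", line 21, in <genexpr>
    c=lambda q:sum(np.abs(render(k,[q[0],q[1],q[2]/100],z0)-m).sum() for k,m in masks.items())
                          ~~~~~~^^^^^^^^^^^^^^^^^^^^^^^^^^^
  File "fit.py", line 13, in render
    p=np.array([proj(cam,w) for w in P(q,b)])*4+1.5
                ~~~~^^^^^^^
  File "h.py", line 11, in proj
    m=imaging.camera_model(cam);K=np.array(m["K"]);T=np.array(m["cam_to_world"])
ValueError: time passes only in moves, steps and waits
```

```bash
cat > run.py <<'E'
from fit import *
L=[([65,135,18],"top",(239.6,130.1),1),([65,-135,18],"top",(296.75,174.6),1),([-135,135,18],"top",(205.25,171.5),.5),
 ([0,0,42],"top",(257.5,164.5),2),([65,135,18],"side",(364.75,182.75),.7),([0,0,18],"side",(325.7,205.1),.5)]
f=lambda q:np.concatenate([(proj(c,P(q,l)[0])-u)*w for l,c,u,w in L])
r=least_squares(f,[610,110,-.67]);print("jig",r.x,np.degrees(r.x[2]),r.fun)
I={c:imaging.get_image(c)[:,:,::-1] for c in("top","side")}
M={c:blankmask(c,n) for c,n in(("top",(376,219)),("side",(274,340)))}
print("net",tri((375.4,221.0),(273,341.2)))
q,e=fitblank(M,[455,-318,-1.09]);print("blank",q,np.degrees(q[2]),e)
im=[]
for c in("top","side"):
    i=cv2.resize(I[c],None,fx=5,fy=5,interpolation=cv2.INTER_CUBIC)
    dr=lambda p,col:cv2.circle(i,tuple(int(v) for v in np.round(np.array(p)*5+2)),3,col,-1)
    for b in pieces():
        for w in P(q,b):
            if w[2]>1: dr(proj(c,w),(0,255,255))
    for sx in(-1,1):
        for y in(-82,-32,32,82): dr(proj(c,P(r.x,[sx*30,y,42])[0]),(0,0,255))
        dr(proj(c,P(r.x,[65,sx*135,18])[0]),(0,0,255))
    dr(proj(c,P(r.x,[13.5,55,41])[0]),(255,0,0))
    for x,y in ([(222,130),(335,185)] if c=="top" else [(292,160),(235,305)]):
        im.append(i[y*5:y*5+300,x*5:x*5+400])
cv2.imwrite("pics/o0.png",np.vstack([np.hstack([im[0],im[2]]),np.hstack([im[1],im[3]])]))
E
cat >> h.py <<'E'
import types
_cm={}
_real=imaging
class _I:
    def camera_model(s,n):
        if n not in _cm:_cm[n]=_real.camera_model(n)
        return _cm[n]
    def __getattr__(s,k): return getattr(_real,k)
imaging=_I()
E
python3 run.py
```

```text
jig [645.8 111.6  -0.7] -37.350469062552946 [ 0.7  0.2  0.8  0.1  0.2  0.  -0.3 -0.6 -0.8 -0.  -0.4 -1.5]
net (array([ 452.9, -319.3,   12.4]), np.float64(2.758189187305698))
blank [ 458.9 -320.4   -1.1] -63.65374137083941 133.88235294117646
```

View pics/o0.png

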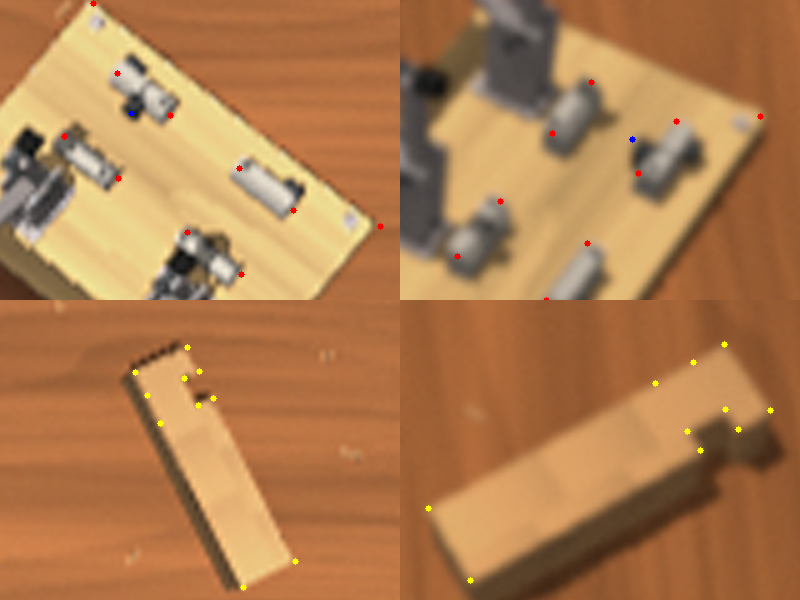

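```bash
cat > go.py <<'E'
# usage: go.py X Y Zgrasp jawyaw_deg  -> total shift in tool axes (m) and turn (rad)
import sys; from h import *
from scipy.spatial.transform import Rotation as Rn
np.set_printoptions(precision=4,suppress=True)
s=telemetry.observe();R=Rn.from_euler("xyz",s["ee_rot"],degrees=True).as_matrix()
p=np.array(s["tool_pos"]);g=p+R[:,0]*167
jy=np.degrees(np.arctan2(R[1,1],R[0,1]))
print("t",round(s["time_s"],2),"grasp",g,"jawyaw",jy,"F",s["contact_force"],"open",s["opening"],"q",s["qpos"],"tilt",R[2,0])
print(R)
if len(sys.argv)>4:
    X,Y,Z,a=map(float,sys.argv[1:])
    d=(a-jy+90)%180-90  # world yaw change, nearest half turn
    print("shift m",R.T@(np.array([X,Y,Z])-g)/1000,"turn about tool x rad",-np.radians(d))
E
python3 go.py 459.5 -319 120 -63
```

```text
t 2.3 grasp [197.7365 513.2309 237.7325] jawyaw 68.92783058207556 F [ 0.5453 -0.2134 -0.0641] open 92.84555065993425 q [64.0792 20.0942 94.6404  0.0009 65.2628 -4.849 ] tilt -0.9999999988640571
[[ 0.      0.3595  0.9331]
 [ 0.      0.9331 -0.3595]
 [-1.      0.     -0.    ]]
shift m [ 0.1177 -0.6825  0.5435] turn about tool x rad -0.8390176349193075
```

```bash

python3 -m creep '[[100,0,-0.0313,0.0249,0],[100,0,-0.0626,0.0498,0],[100,0,-0.0939,0.0747,0],[100,0,-0.1252,0.0996,0],[100,0,-0.1565,0.1245,0]]'
python3 -m creep '[[100,0,-0.0313,0.0249,0],[100,0,-0.0626,0.0498,0],[100,0,-0.0939,0.0747,0],[100,0,-0.1252,0.0996,0],[100,0,-0.1565,0.1245,0]]'
python3 -m creep '[[100,0,-0.0313,0.0249,0],[100,0,-0.0626,0.0498,0],[100,0,-0.0939,0.0747,0],[100,0,-0.1252,0.0996,0],[100,0,-0.1565,0.1245,0]]'
python3 -m creep '[[100,0,-0.0313,0.0249,0],[100,0,-0.0626,0.0498,0],[100,0,-0.0939,0.0747,0],[100,0,-0.1252,0.0996,0],[100,0,-0.1565,0.1245,0]]'
python3 -m creep '[[100,0,0,0,0.12],[100,0,0,0,0.24],[100,0,0,0,0.36],[100,0,0,0,0.48],[100,0,0,0,0.6]]'
python3 -m creep '[[100,0,0,0,0.12],[100,0,0,0,0.24],[100,0,0,0,0.36],[100,0,0,0,0.48],[100,0,0,0,0.6]]'
python3 -m creep '[[100,0,0,0,0.12],[100,0,0,0,0.24],[100,0,0,0,0.36],[100,0,0,0,0.48],[100,0,0,0,0.6]]'
python3 -m creep '[[100,0,0,0,0.12],[100,0,0,0,0.24],[100,0,0,0,0.36],[100,0,0,0,0.48],[100,0,0,0,0.5]]'
python3 go.py 459.5 -319 100 -63
```

```text
time_s: 2.72
tool_pos: [257.6, 320.7, 404.7]
ee_rot: [57.1, 90.0, 36.1]
contact_force: [1.4, 0.3, 0.6]
opening: 93.0
time_s: 3.13
tool_pos: [317.4, 129.8, 405.0]
ee_rot: [35.7, 89.9, 14.6]
contact_force: [1.1, 0.1, -0.3]
opening: 92.7
time_s: 3.55
tool_pos: [377.4, -61.4, 405.0]
ee_rot: [6.9, 89.9, -14.1]
contact_force: [1.4, 1.0, -0.4]
opening: 92.7
time_s: 3.97
tool_pos: [437.4, -252.2, 404.7]
ee_rot: [-6.8, 90.0, -27.9]
contact_force: [1.5, 0.7, -0.2]
opening: 92.9
time_s: 4.38
tool_pos: [437.3, -250.1, 404.7]
ee_rot: [-151.6, 90.0, 152.6]
contact_force: [-0.2, -0.5, 0.0]
opening: 92.7
time_s: 4.8
tool_pos: [437.3, -250.0, 404.8]
ee_rot: [40.7, 90.0, -49.4]
contact_force: [0.1, 0.7, 0.1]
opening: 93.3
time_s: 5.22
tool_pos: [437.3, -250.0, 404.8]
ee_rot: [68.4, 90.0, -56.1]
contact_force: [-0.6, 0.5, -0.4]
opening: 93.3
time_s: 5.63
tool_pos: [437.4, -250.0, 404.8]
ee_rot: [121.2, 90.0, -31.9]
contact_force: [-1.1, -0.7, -0.1]
opening: 92.8
t 5.63 grasp [ 437.3678 -249.9697  237.7679] jawyaw -63.17211840389594 F [-1.0695 -0.6871 -0.0577] open 92.76758038273506 q [-35.0457  15.281  101.3383   0.0003  63.3758  28.1262] tilt -0.9999999962428262
[[ 0.0001  0.4513 -0.8924]
 [-0.     -0.8924 -0.4513]
 [-1.      0.0001 -0.    ]]
shift m [0.1378 0.0716 0.0114] turn about tool x rad -0.0030040328512615268
```

```bash

python3 -m creep '[[100,0.03,0.036,0.0057,0],[100,0.06,0.0716,0.0114,0],[100,0.1,0.0716,0.0114,0],[100,0.135,0.0716,0.0114,0],[100,0.135,0.0716,0.0114,0]]'
python3 -m creep '[[100,0.03,0,0,0],[100,0.06,0,0,0],[100,0.0725,0,0,0],[100,0.0725,0,0,0],[100,0.0725,0,0,0]]'
python3 go.py 459.5 -319 28 -63
```

```text
time_s: 6.05
tool_pos: [458.2, -318.2, 262.9]
ee_rot: [-66.4, 89.4, 140.8]
contact_force: [-1.0, 1.4, -0.8]
opening: 93.2
time_s: 6.47
tool_pos: [460.3, -319.0, 198.8]
ee_rot: [112.6, 90.0, -40.1]
contact_force: [0.3, -0.3, 1.5]
opening: 92.8
t 6.47 grasp [ 460.4189 -319.1325   31.7717] jawyaw -62.785873243333604 F [ 0.3427 -0.2912  1.5259] open 92.79089594233581 q [-39.4883  37.6521 100.7206  -0.0008  41.5833  23.2982] tilt -0.9999997051385587
[[ 0.0006  0.4573 -0.8893]
 [-0.0005 -0.8893 -0.4573]
 [-1.      0.0007 -0.0003]]
shift m [ 0.0038 -0.0005  0.0008] turn about tool x rad 0.003737216920445196
```

Close on the blank, settle, lift.

```bash

python3 -m creep '[[60,0.002,0,0,0],[30,0.002,0,0,0],[20,0.002,0,0,0],[20,0.002,0,0,0],[20,0.002,0,0,0]]'
python3 -m creep '[[20,0,0,0,0],[20,0,0,0,0],[20,0,0,0,0],[20,0,0,0,0],[20,0,0,0,0]]'
python3 go.py
```

```text
time_s: 6.88
tool_pos: [460.0, -319.0, 195.8]
ee_rot: [111.7, 90.0, -41.1]
contact_force: [0.2, 1.3, 0.0]
opening: 64.0
time_s: 7.3
tool_pos: [459.9, -319.0, 195.3]
ee_rot: [106.5, 90.0, -46.4]
contact_force: [0.9, -0.0, 0.3]
opening: 41.8
t 7.3 grasp [ 459.922  -318.9876   28.279 ] jawyaw -62.85263810452637 F [ 0.8964 -0.0287  0.2846] open 41.751968518924336 q [-39.5088  37.9723 100.8034  -0.0021  41.2126  23.3454] tilt -0.9999999789759991
[[ 0.0001  0.4563 -0.8898]
 [-0.0001 -0.8898 -0.4563]
 [-1.      0.0002 -0.0001]]
```

```bash

python3 -m creep '[[20,-0.01,0,0,0],[20,-0.03,0,0,0],[20,-0.06,0,0,0],[20,-0.09,0,0,0],[20,-0.12,0,0,0]]'
python3 -m creep '[[20,-0.03,0,0,0],[20,-0.06,0,0,0],[20,-0.085,0,0,0],[20,-0.095,0,0,0],[20,-0.095,0,0,0]]'
python3 go.py 646 112.5 240 -37.8
```

```text
time_s: 7.72
tool_pos: [459.6, -318.6, 316.9]
ee_rot: [-66.5, 90.0, 140.7]
contact_force: [1.1, -0.5, -1.2]
opening: 41.8
time_s: 8.13
tool_pos: [459.9, -318.9, 412.6]
ee_rot: [113.4, 89.8, -39.5]
contact_force: [-0.3, 0.2, -1.3]
opening: 41.9
t 8.13 grasp [ 460.3752 -319.2814  245.5691] jawyaw -62.852055950006374 F [-0.2772  0.1868 -1.3021] open 41.88228798384688 q [-39.5032  20.6023  92.7364   0.0002  66.4404  23.3486] tilt -0.9999925643801891
[[ 0.003   0.4563 -0.8898]
 [-0.0025 -0.8898 -0.4563]
 [-1.      0.0035 -0.0015]]
shift m [ 0.0051 -0.2995 -0.3622] turn about tool x rad -0.43724086072144724
```

```bash

python3 -m creep '[[20,0,-0.015,-0.018,0],[20,0,-0.036,-0.0435,0],[20,0,-0.057,-0.069,0],[20,0,-0.0785,-0.095,0],[20,0,-0.1,-0.121,0]]'
python3 -m creep '[[20,0,-0.02,-0.0242,0],[20,0,-0.04,-0.0484,0],[20,0,-0.06,-0.0726,0],[20,0,-0.08,-0.0967,0],[20,0,-0.1,-0.121,0]]'
python3 -m creep '[[20,0,-0.02,-0.0242,0],[20,0,-0.04,-0.0484,0],[20,0,-0.06,-0.0726,0],[20,0,-0.08,-0.0967,0],[20,0,-0.0995,-0.1205,0]]'
python3 -m creep '[[20,0,0,0,-0.1],[20,0,0,0,-0.2],[20,0,0,0,-0.3],[20,0,0,0,-0.4],[20,0,0,0,-0.437]]'
python3 -m creep '[[20,0,0,0,0],[20,0,0,0,0],[20,0,0,0,0]]'
python3 go.py 646 112.5 240 -37.8
```

```text
time_s: 8.55
tool_pos: [521.9, -173.2, 408.2]
ee_rot: [-50.6, 89.8, 156.5]
contact_force: [1.0, -0.9, -2.0]
opening: 42.0
time_s: 8.97
tool_pos: [584.0, -28.9, 408.0]
ee_rot: [-34.1, 89.8, 173.0]
contact_force: [0.5, -1.3, -1.8]
opening: 41.7
time_s: 9.38
tool_pos: [646.0, 114.6, 407.7]
ee_rot: [-20.9, 89.8, -173.8]
contact_force: [0.4, 0.5, -2.0]
opening: 42.0
time_s: 9.8
tool_pos: [645.6, 113.1, 407.6]
ee_rot: [-46.4, 89.8, -173.8]
contact_force: [-0.3, 0.3, -1.1]
opening: 41.9
time_s: 10.05
tool_pos: [645.7, 112.9, 409.1]
ee_rot: [-46.3, 89.9, -174.2]
contact_force: [0.6, -0.1, -2.6]
opening: 41.8
t 10.05 grasp [645.431  112.916  242.0576] jawyaw -37.91350582546417 F [ 0.6323 -0.0621 -2.5548] open 41.76313786526609 q [ 5.8537 31.0069 77.2569  0.0001 71.8331 43.7671] tilt -0.9999985706923534
[[-0.0017  0.7889 -0.6145]
 [-0.0002 -0.6145 -0.7889]
 [-1.     -0.0012  0.0012]]
shift m [ 0.0021  0.0007 -0.    ] turn about tool x rad -0.001981050374543847
```

```bash

python3 -m creep '[[20,0.025,0,0,0],[20,0.05,0,0,0],[20,0.08,0,0,0],[20,0.11,0,0,0],[20,0.135,0,0,0]]'
python3 -m creep '[[20,0.03,0,0,0],[20,0.03,0,0,0],[20,0.03,0,0,0]]'
python3 go.py 646 112.5 78 -37.8
python3 - <<'E'
from fit import *
Q=[645.9,112.5,np.radians(-37.8)]
def loc(w): 
    d=np.array(w[:2])-Q[:2];c,s=np.cos(Q[2]),np.sin(Q[2]);return np.array([c*d[0]+s*d[1],-s*d[0]+c*d[1],w[2]])
print("axis top",loc(at("top",(240.9,180.2),75)),"tri",[loc(tri((240.9,180.2),(302.3,175.6))[0])],"bar side @120",loc(at("side",(287.2,157.6),122)))
I={c:imaging.get_image(c)[:,:,::-1] for c in("top","side")}
im=[cv2.resize(I["top"][130:205,205:305],None,fx=4,fy=4,interpolation=cv2.INTER_CUBIC),cv2.resize(I["side"][150:225,270:370],None,fx=4,fy=4,interpolation=cv2.INTER_CUBIC)]
cv2.imwrite("pics/l0.png",np.hstack(im))
E
```

```text
time_s: 10.47
tool_pos: [645.3, 112.9, 272.8]
ee_rot: [-45.9, 89.9, -173.8]
contact_force: [-0.2, 0.7, -2.0]
opening: 41.7
time_s: 10.72
tool_pos: [645.5, 113.0, 244.3]
ee_rot: [-46.2, 89.8, -174.1]
contact_force: [0.3, -0.1, -1.4]
opening: 41.9
t 10.72 grasp [645.0168 112.9042  77.2669] jawyaw -37.86154239891264 F [ 0.2949 -0.148  -1.386 ] open 41.86297097167231 q [ 5.8565 41.3899 84.3165 -0.0002 54.4643 43.718 ] tilt -0.9999955637586755
[[-0.003   0.7895 -0.6138]
 [-0.0003 -0.6138 -0.7895]
 [-1.     -0.0022  0.0021]]
shift m [-0.0007  0.001  -0.0003] turn about tool x rad -0.001074117490601517
axis top [-86.1   1.2  75. ] tri [array([-85.9,   0.7,  83.6])] bar side @120 [-143.6    8.8  122. ]
```

View pics/l0.png

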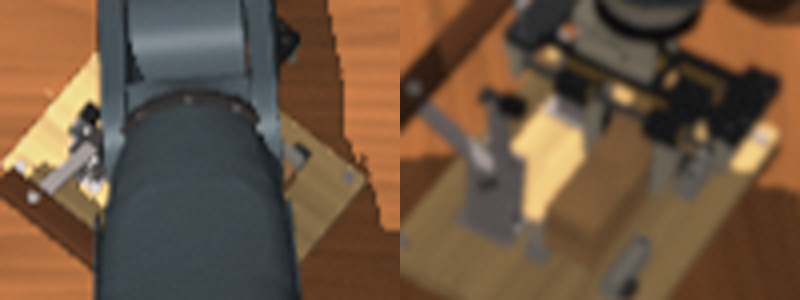

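Side view: the blank hangs over the channel between the fences, and the near end is centred between the two -y fence blocks. Lowering it gently while watching the force.

```bash

python3 -m creep '[[20,0.005,0,0,0],[20,0.01,0,0,0],[20,0.012,0,0,0],[20,0.012,0,0,0]]'
python3 go.py 645.9 112.5 46 -37.8|head -1
python3 -m creep '[[20,0.003,0,0,0],[20,0.006,0,0,0],[20,0.008,0,0,0],[20,0.008,0,0,0]]'
python3 go.py 645.9 112.5 46 -37.8
```

```text
time_s: 11.15
tool_pos: [645.6, 113.0, 233.0]
ee_rot: [-47.7, 90.0, -175.5]
contact_force: [0.7, -0.6, -1.5]
opening: 41.7
t 11.15 grasp [645.5739 112.9934  66.0055] jawyaw -37.81964364557106 F [ 0.7337 -0.5994 -1.4794] open 41.69160378821553 q [ 5.859  42.2604 84.5472  0.0008 53.2177 43.6782] tilt -0.9999999016622061
time_s: 11.48
tool_pos: [645.6, 113.0, 224.7]
ee_rot: [-46.2, 90.0, -174.0]
contact_force: [0.1, -0.3, -2.0]
opening: 41.6
t 11.48 grasp [645.5049 112.9699  57.6506] jawyaw -37.81667766841335 F [ 0.074  -0.327  -1.9705] open 41.62301260500211 q [ 5.8578 42.9261 84.6813 -0.0001 52.4384 43.6745] tilt -0.9999996804111255
[[-0.0008  0.79   -0.6131]
 [-0.0001 -0.6131 -0.79  ]
 [-1.     -0.0006  0.0006]]
shift m [0.0117 0.0006 0.0001] turn about tool x rad -0.0002910802253688326
```

```bash

python3 -m creep '[[20,0.003,0,0,0],[20,0.006,0,0,0],[20,0.009,0,0,0],[20,0.009,0,0,0]]'
python3 -m creep '[[20,0.001,0,0,0],[20,0.002,0,0,0],[20,0.003,0,0,0],[20,0.003,0,0,0]]'
python3 go.py 645.9 112.5 46 -37.8
```

```text
time_s: 11.82
tool_pos: [645.6, 113.0, 215.4]
ee_rot: [-47.2, 89.9, -175.0]
contact_force: [-0.3, -0.5, -2.4]
opening: 41.7
time_s: 12.15
tool_pos: [645.8, 113.0, 213.3]
ee_rot: [134.6, 90.0, 6.8]
contact_force: [0.2, 0.7, -2.4]
opening: 41.5
t 12.15 grasp [645.8826 113.0391  46.3431] jawyaw -37.81449631531118 F [ 0.2382  0.719  -2.3864] open 41.48552299951469 q [ 5.8603 43.8499 84.8185  0.0003 51.3166 43.6747] tilt -0.9999999656358236
[[ 0.0003  0.79   -0.6131]
 [ 0.     -0.6131 -0.79  ]
 [-1.      0.0002 -0.0002]]
shift m [0.0003 0.0003 0.0004] turn about tool x rad -0.000253008431587561
```

```bash

python3 -m creep '[[20,0.001,0,0,0],[20,0.0015,0,0,0],[20,0.0015,0,0,0]]'
python3 -m creep '[[20,0.001,0,0,0],[20,0.0015,0,0,0],[20,0.0015,0,0,0]]'
python3 go.py|head -1
```

```text
time_s: 12.4
tool_pos: [645.9, 113.0, 213.3]
ee_rot: [127.5, 90.0, -0.3]
contact_force: [-6.3, -1.5, 13.8]
opening: 41.8
time_s: 12.65
tool_pos: [645.9, 113.1, 213.2]
ee_rot: [124.7, 90.0, -3.1]
contact_force: [-13.6, -2.1, 28.2]
opening: 41.9
t 12.65 grasp [645.9129 113.0651  46.2441] jawyaw -37.810338459784056 F [-13.5997  -2.1326  28.1592] open 41.85598270503947 q [ 5.8635 43.8601 84.8153 -0.0035 51.3074 43.676 ] tilt -0.9999999536115987
```

Firm floor contact at 46.2 mm, which is the expected seated height. Releasing and lifting clear.

```bash

python3 -m creep '[[20,-0.001,0,0,0],[20,-0.003,0,0,0],[40,-0.003,0,0,0],[65,-0.003,0,0,0],[65,-0.003,0,0,0]]'
python3 -m creep '[[65,0,0,0,0],[65,0,0,0,0],[65,0,0,0,0],[65,-0.02,0,0,0],[65,-0.04,0,0,0]]'
python3 -m creep '[[65,-0.03,0,0,0],[65,-0.06,0,0,0],[65,-0.1,0,0,0],[65,-0.14,0,0,0],[65,-0.18,0,0,0]]'
python3 go.py 645.9 112.5 260 -37.8
```

```text
time_s: 13.07
tool_pos: [645.8, 113.0, 213.1]
ee_rot: [119.1, 90.0, -8.7]
contact_force: [0.9, -0.2, 0.1]
opening: 50.5
time_s: 13.48
tool_pos: [645.5, 112.9, 252.6]
ee_rot: [-46.1, 89.9, -173.9]
contact_force: [0.5, -0.1, 0.4]
opening: 60.3
time_s: 13.9
tool_pos: [645.4, 113.0, 435.1]
ee_rot: [-36.8, 90.0, -164.6]
contact_force: [-0.1, 0.8, -0.1]
opening: 60.1
t 13.9 grasp [645.4165 112.9659 268.1472] jawyaw -37.81679751253762 F [-0.0781  0.7737 -0.0982] open 60.08806816383262 q [ 5.8588 29.7958 75.5313 -0.0015 74.6814 43.676 ] tilt -0.9999999887459512
[[-0.0001  0.79   -0.6131]
 [-0.     -0.6131 -0.79  ]
 [-1.     -0.0001  0.0001]]
shift m [0.0081 0.0007 0.0001] turn about tool x rad -0.0002931718999265253
```

```bash

python3 -m creep '[[0,0,-0.034,-0.011,0],[0,0,-0.068,-0.022,0],[0,0,-0.102,-0.033,0],[0,0,-0.136,-0.044,0],[0,0,-0.17,-0.055,0]]'
python3 -m creep '[[0,0,-0.034,-0.011,0],[0,0,-0.068,-0.022,0],[0,0,-0.102,-0.033,0],[0,0,-0.136,-0.044,0],[0,0,-0.16,-0.052,0]]'
cat > look.py <<'E'
import sys;from fit import *
Q=[645.9,112.5,np.radians(-37.8)]
def loc(w): 
    d=np.array(w[:2])-Q[:2];c,s=np.cos(Q[2]),np.sin(Q[2]);return np.array([c*d[0]+s*d[1],-s*d[0]+c*d[1],w[2]])
I={c:imaging.get_image(c)[:,:,::-1] for c in("top","side")}
g=lambda c,x,y:cv2.resize(I[c][y:y+95,x:x+100],None,fx=4,fy=4,interpolation=cv2.INTER_CUBIC)
cv2.imwrite("pics/"+sys.argv[1],np.hstack([g("top",200,125),g("side",260,135)]))
z=float(sys.argv[2])
for c in("top","side"):
    for t in("bar_mid","handle_axis","tip_left"):
        for r in imaging.place_of(t,c)[:2]:
            print(c,t,np.round(r["position"],1),round(r["confidence"],2),loc(at(c,r["position"],z if t=="bar_mid" else 75)))
    for r in imaging.regions_of("blank_center",c):
        b=r["box"];x=loc(at(c,(b[0]+b[2]/2,b[1]+b[3]/2),50))
        if abs(x[0])<50: print(c,"blank",b,x)
    for r in imaging.regions_of("bar",c)[:2]:
        p=r["pixels"].astype(np.uint8);m=cv2.minAreaRect(max(cv2.findContours(p,0,2)[0],key=cv2.contourArea));print(c,"bar",round(r["confidence"],2),m,loc(at(c,m[0],z)))
E
python3 look.py l1.png 122; python3 go.py
```

```text
time_s: 14.32
tool_pos: [544.0, 261.8, 433.4]
ee_rot: [145.4, 90.0, 17.5]
contact_force: [0.1, 0.7, -0.1]
opening: 31.7
time_s: 14.73
tool_pos: [448.8, 401.9, 433.3]
ee_rot: [-128.4, 90.0, 103.9]
contact_force: [-0.8, -0.3, 0.6]
opening: 1.1
top bar_mid [228.8 190.1] 0.66 [-144.    2.  122.]
top bar_mid [191.  237.1] 0.35 [-347.1   -2.2  122. ]
top handle_axis [237.8 179.1] 0.84 [-89.9  12.2  75. ]
top tip_left [231.5 155.9] 0.6 [-39.3  83.3  75. ]
top blank [235.7, 145.9, 41.0, 40.0] [-8.2 -3.1 50. ]
side bar_mid [284.6 159. ] 0.76 [-147.    -0.3  122. ]
side handle_axis [307.9 175.9] 0.73 [-73.8  17.1  75. ]
side tip_left [324.4 150.5] 0.6 [-85.6 139.3  75. ]
side tip_left [344.2 190.2] 0.52 [45.4 27.  75. ]
side blank [304.2, 174.2, 40.6, 44.2] [-0.5 -6.2 50. ]
side bar 0.87 ((283.64227294921875, 159.62991333007812), (9.56820297241211, 54.005767822265625), 42.397438049316406) [-148.    -4.1  122. ]
t 15.33 grasp [451.0733 399.3751 266.2291] jawyaw -37.8681009859836 F [-0.5872 -0.3523  0.5434] open 0.3604572941839227 q [37.0951 24.103  84.5844 -0.0012 71.3149 74.9636] tilt -0.9999999990112465
[[-0.      0.7894 -0.6138]
 [-0.     -0.6138 -0.7894]
 [-1.      0.      0.    ]]
```

View pics/l1.png

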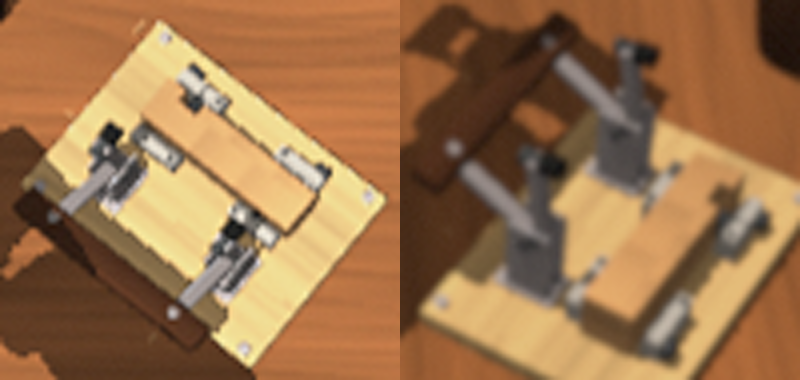

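The blank is flat in the channel with the key in its notch (top crop (190,98)), and the clamps are still open. Both cameras put the bar's middle at jig x of about -146, y of about 0. I'll go above it with the jaws shut.

```bash
python3 -c "
from fit import *
print(P([645.9,112.5,np.radians(-37.8)],[[-152,0,0]]))" ; python3 go.py 525.8 205.7 180 -37.8|tail -1
```

```text
[[525.8 205.7   0. ]]
shift m [0.0862 0.1779 0.107 ] turn about tool x rad -0.0011885864292684209
```

```bash

python3 -m creep '[[0,0,0.034,0.021,0],[0,0,0.068,0.042,0],[0,0,0.102,0.063,0],[0,0,0.136,0.084,0],[0,0,0.17,0.105,0]]'
python3 -m creep '[[0,0.03,0.0079,0.002,0],[0,0.06,0.0079,0.002,0],[0,0.086,0.0079,0.002,0],[0,0.086,0.0079,0.002,0],[0,0.086,0.0079,0.002,0]]'
python3 -m creep '[[0,0.01,0,0,0],[0,0.02,0,0,0],[0,0.03,0,0,0],[0,0.03,0,0,0]]'
python3 go.py 525.8 205.7 140 -37.8
```

```text
time_s: 15.75
tool_pos: [520.9, 210.7, 433.4]
ee_rot: [134.4, 90.0, 6.6]
contact_force: [-0.1, 0.5, -0.1]
opening: 0.6
time_s: 16.17
tool_pos: [525.7, 206.1, 347.0]
ee_rot: [-34.4, 89.9, -162.3]
contact_force: [-0.7, 0.2, -0.1]
opening: 0.3
time_s: 16.5
tool_pos: [525.4, 206.3, 315.8]
ee_rot: [-34.4, 89.9, -162.2]
contact_force: [0.5, 0.0, 0.5]
opening: 0.6
t 16.5 grasp [525.1393 206.2641 148.76  ] jawyaw -37.800491019634926 F [0.5446 0.0159 0.4577] open 0.5620254120084339 q [16.717  27.6579 97.112  -0.0018 55.3065 54.5185] tilt -0.999999113020887
[[-0.0013  0.7901 -0.6129]
 [-0.0004 -0.6129 -0.7901]
 [-1.     -0.0008  0.0011]]
shift m [0.0088 0.0009 0.    ] turn about tool x rad -8.569909321320455e-06
```

```bash

python3 -m creep '[[0,0.004,0,0,0],[0,0.008,0,0,0],[0,0.012,0,0,0],[0,0.016,0,0,0],[0,0.02,0,0,0]]'
python3 -m creep '[[0,0.004,0,0,0],[0,0.008,0,0,0],[0,0.012,0,0,0],[0,0.016,0,0,0]]'
python3 go.py|head -1; python3 - <<'E'
from h import *
print(telemetry.observe()["moment"])
E
```

```text
time_s: 16.92
tool_pos: [525.8, 206.6, 298.0]
ee_rot: [167.6, 89.9, 39.8]
contact_force: [-2.5, 1.6, 6.3]
opening: 0.5
time_s: 17.25
tool_pos: [525.6, 206.7, 281.8]
ee_rot: [-171.6, 89.9, 60.6]
contact_force: [-2.7, 3.6, 6.1]
opening: 0.5
t 17.25 grasp [525.721  206.8771 114.8489] jawyaw -37.81768121096897 F [-2.6521  3.5543  6.081 ] open 0.5489386012393326 q [16.7376 30.4164 98.3075  0.0598 51.2277 54.5179] tilt -0.9999993116084324
[0.50196742 0.74085182 0.05470912]
```

```bash

python3 -m creep '[[0,0.004,0,0,0],[0,0.008,0,0,0],[0,0.012,0,0,0],[0,0.016,0,0,0],[0,0.02,0,0,0]]'
python3 -m creep '[[0,0.003,0,0,0],[0,0.006,0,0,0],[0,0.009,0,0,0],[0,0.011,0,0,0]]'
python3 -m creep '[[0,0.001,0,0,0],[0,0.002,0,0,0],[0,0.003,0,0,0],[0,0.003,0,0,0]]'
python3 go.py|head -1
```

```text
time_s: 17.67
tool_pos: [525.6, 206.7, 261.7]
ee_rot: [-172.0, 89.9, 60.2]
contact_force: [-2.9, 3.1, 4.9]
opening: 0.7
time_s: 18.0
tool_pos: [526.1, 206.5, 251.7]
ee_rot: [150.3, 89.9, 22.5]
contact_force: [-11.5, -0.1, 39.7]
opening: 0.2
time_s: 18.33
tool_pos: [526.1, 206.6, 251.3]
ee_rot: [146.8, 89.8, 19.0]
contact_force: [-17.5, -2.4, 51.4]
opening: 0.6
t 18.33 grasp [526.5656 206.7439  84.3164] jawyaw -37.804544188524055 F [-17.5406  -2.4297  51.4483] open 0.6383853391534551 q [16.7185 33.0907 99.1017  0.0083 47.6514 54.5174] tilt -0.9999962827587647
```

It hit a hard stop with the tip at about 65 mm, which fits a closed bar tilted 0.25 rad with its inner edge about 3 mm above the middle. Backing off straight up, then checking.

```bash

python3 -m creep '[[0,-0.005,0,0,0],[0,-0.015,0,0,0],[0,-0.04,0,0,0],[0,-0.08,0,0,0],[0,-0.12,0,0,0]]'
python3 -m creep '[[0,-0.04,0,0,0],[0,-0.08,0,0,0],[0,-0.08,-0.03,-0.02,0],[0,-0.08,-0.06,-0.04,0],[0,-0.08,-0.09,-0.06,0]]'
python3 -m creep '[[0,0,-0.03,-0.02,0],[0,0,-0.06,-0.04,0],[0,0,-0.09,-0.06,0],[0,0,-0.12,-0.08,0],[0,0,-0.12,-0.08,0]]'
python3 look.py l2.png 62
```

```text
time_s: 18.75
tool_pos: [525.4, 205.9, 367.9]
ee_rot: [-26.0, 89.8, -153.8]
contact_force: [1.0, -0.1, 0.3]
opening: 0.8
time_s: 19.17
tool_pos: [490.9, 309.5, 448.0]
ee_rot: [136.2, 89.9, 8.3]
contact_force: [0.2, -0.5, -0.2]
opening: 0.7
time_s: 19.58
tool_pos: [443.4, 449.9, 446.7]
ee_rot: [-98.1, 90.0, 134.3]
contact_force: [0.1, 0.2, -0.8]
opening: 0.8
top bar_mid [243.3 153.7] 0.7 [-4.6 58.9 62. ]
top bar_mid [229.8 193.8] 0.64 [-147.    3.   62.]
top handle_axis [241.7 180.3] 0.62 [-84.6  -1.2  75. ]
top tip_left [243.2 153.5] 0.52 [-6.4 56.6 75. ]
top blank [239.8, 147.4, 37.4, 36.9] [-2.9 -9.4 50. ]
top bar 0.94 ((227.38482666015625, 196.64590454101562), (55.76797866821289, 8.220614433288574), 38.290164947509766) [-160.2    3.1   62. ]
side bar_mid [281.6 171.1] 0.74 [-157.7    0.4   62. ]
side bar_mid [308.2 206. ] 0.65 [-18.  -73.4  62. ]
side handle_axis [304.4 177. ] 0.64 [-80.3   7.5  75. ]
side tip_left [335.  178.4] 0.67 [-0.1 53.2 75. ]
side blank [303.4, 177.2, 42.3, 45.8] [  6.9 -18.9  50. ]
side bar 0.65 ((280.7206726074219, 173.25173950195312), (9.71632194519043, 54.560882568359375), 41.6335334777832) [-155.    -8.6   62. ]
side bar 0.39 ((308.0086669921875, 196.08352661132812), (89.79592895507812, 75.21805572509766), 27.758541107177734) [-37.7 -41.4  62. ]
```

View pics/l2.png

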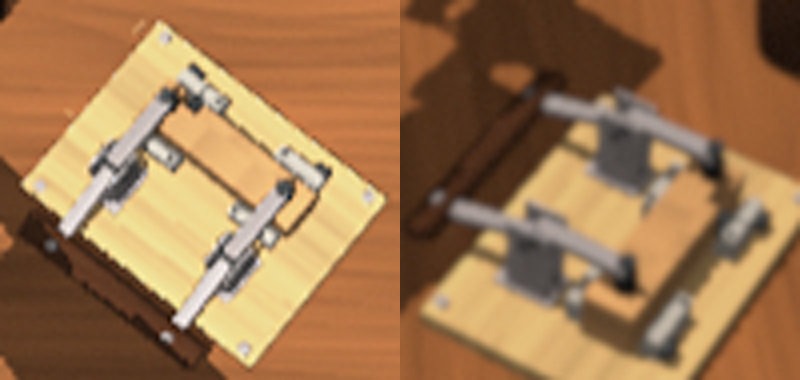

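The picture shows both clamp tips on the blank at top (168,98) and (285,187), with the bar down and parallel to the channel. The 65.2 mm stop equals the bar's inner-edge height at 0.8 rad; at 0.75 rad it would have stopped near 68.7 mm. Handing in.

```bash
python3 -c "
from workcell import order; print(order.hand_in())"
```

```text
the job is handed in; nothing more can be done
None
```

The maple blank is seated in the jig with both toggle clamps closed on it, and I handed the job in at about 20 s on the robot's clock.

**Key:** the pictures showed it in slot_a, so the blank went in with its x along the jig's x and did not need turning.

**Seating:** the blank went down without resistance and met firm contact at the expected height (grasp point at 46.2 mm). A picture taken before clamping showed it flat in the channel with the key in its notch. I overtravelled on this check: the wrist force reached about 28 N down and 14 N sideways.

**Clamping:** I pressed the bar at its middle with the jaws shut. It moved at about 6 N and stopped hard with the fingertips at 65.2 mm. By geometry that is 0.8 rad, fully closed. The push against the stop reached about 51 N, more than needed and above the 20 N you call harmless near the middle. That went through the fingertips; the wrist limit is 120 N.

**Last picture:** both clamp tips are on the blank, the bar is down and looks level, and the arm is well clear.

**Not measured or in disagreement:**
- **Bar racking:** I judged it only by eye.
- **Bystanders:** I did not re-measure them, but nothing was touched on the way.
- **Camera and network estimates:** the side camera read a few millimetres off the top one. After closing, the networks' rough blank and bar positions scattered by up to about 20 mm because the clamp arms partly hid them. I relied on the contact heights and the pictures instead.

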